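# Prise apart jammed dust-hose adapters and sort them by size

## Task

Three dust-hose adapters (grey large, orange medium, blue small) are jammed tightly inside one another: prise them apart, using the two-slot fork screwed to the bench to hold one back while you pull the other, then lay each adapter down flat on its side, wholly on the dark board of its own size (largest adapter on the largest board, smallest on the smallest). Do not push about or tip the other things on the bench.

Things in the scene. Friction and masses are not known exactly. Their poses are not given: they have to be found in the camera images.
- large_center (a point): Centre of the grey large adapter: square tube with chamfered corners, lying on a flat side, 64 mm across flats, 84 mm long, axis level and 32 mm above its underside; bore 40.6 mm across flats. y: along its axis, towards the end in which the orange adapter is stuck; z up. Grip it across its two upright sides. At the start the nested set lies here as one piece, 134 mm long, at any yaw.
- medium_center (a point): Centre of the orange medium adapter, a chamfered square tube 82 mm long, y along its axis: insert 36.8 mm across flats from y = -41 to -9 mm, then collar 40 mm across flats to y = +41 mm. At the start the insert is in the grey one's +y end and the 50 mm collar sticks out; this centre is 51 mm from the grey centre along the axis and 2 mm lower. Collar underside 20 mm below this point.
- small_center (a point): Centre of the blue small adapter, a chamfered square bar 80 mm long, y along its axis: collar 24 mm across flats from y = -40 to +10 mm, then plug 22 mm across flats to y = +40 mm. At the start the plug is in the orange one's -y end (this centre 51 mm from the orange centre along -y, 1 mm lower) and the collar is hidden inside the grey one. Collar underside 12 mm below this point.
- wide_slot (a point): Point on the bench under the middle of the fork's wide slot, 52 mm wide. Fork: fixed upright blue plate 46 mm high, 8 mm thick along y (the pulling direction, either way), about 200 mm wide along x; slots open at the top, their bottoms 6 mm above the bench; z up. The orange collar drops into this slot; the grey adapter, lying on the bench beside the plate, cannot pass and is held back.
- narrow_slot (a point): Point on the bench under the middle of the fork's narrow slot, 30 mm wide, 96 mm along +x from the wide slot; same axes. The blue collar drops into it from above and passes along it; the orange adapter does not and is held back by the plate.
- board_large_top (a point): Centre of the top of the largest dark wooden board, fixed, 110 x 130 x 3 mm (x, y), cork rectangle 64 x 84 mm inlaid; top 3 mm above the bench. For the grey adapter.
- board_medium_top (a point): Centre of the top of the middle board, fixed, 85 x 110 x 3 mm, cork rectangle 40 x 82 mm. For the orange adapter.
- board_small_top (a point): Centre of the top of the smallest board, fixed, 60 x 100 x 3 mm, cork rectangle 24 x 80 mm. For the blue adapter.
- large: The grey large adapter itself, 0.13 to 0.21 kg; origin in the middle of its underside, axes as large_center.
- medium: The orange medium adapter itself, 0.06 to 0.11 kg; origin in the middle of its underside. A spring tab in the grey bore grips its insert: a straight pull of about 9 to 14 N along the axis frees it after 32 mm, and the blue one comes along inside it and clears the grey bore after 82 mm. Parts can be lifted and carried by any one of the set without coming apart.
- small: The blue small adapter itself, 0.04 to 0.07 kg; origin in the middle of its underside. Once the orange one is out of the grey one, 50 mm of blue collar stick out of the orange insert's end; a straight pull of about 7 to 13 N along the axis frees it after 30 mm.
- glue_jar: Bystander: glass jar with red lid, 64 mm across, 97 mm high; origin at the centre of its underside.
- glue_bottle_1: Bystander: white squeeze bottle, 62 mm across, 185 mm high; origin at the centre of its underside.
- glue_bottle_2: Bystander: white squeeze bottle, 62 mm across, 192 mm high; origin at the centre of its underside.
- sanding_block: Bystander: notched wooden sanding block, 35 x 80 x 36 mm; origin at the centre of its underside.
- cork_block: Bystander: cork block, 55 x 86 x 32 mm; origin at the centre of its underside.
- plane_iron: Bystander: dark plane iron, 29 x 76 x 12 mm; origin at the centre of its underside.
- tape_black: Bystander: roll of black tape lying flat, 58 x 56 x 19 mm; origin at the centre of its underside.
Not all that is in view belongs to the job. Leave any turquoise look-alike of the part that bears board_medium_top alone.

How it is judged:
By the outcome, as a careful person would: the job done as asked, in the order asked, and still so for the second after the job is handed in, with the robot touching nothing.
It also fails if it takes over 72 s, if anything falls off the work surface, if the arm or the gripper's body presses on something with over 40 N, if the wrist force passes 120 N, or if a joint passes its speed limit or range.

## Robot

A 7-joint arm with a two-finger parallel gripper is mounted at the origin on a cart in front of the work surface, level with it; the furniture and walls round the work are solid. World frame = base frame: x ahead of the robot, y to its left, z up, the work surface at z = 0. Lengths are in mm, angles in rad, forces in N, time in s.
With the tool pointing down it reaches from about 400 to 850 mm from the base axis. Payload 10.4 kg.
Tool frame: the origin (TCP) lies midway between the tips of the shut fingers; the grasp point (between the pads) lies 19 mm behind it; z points along the fingers, y is the line along which they close (so a half turn about z gives the same grasp; the last joint's range is limited). The gripper opens to 87 mm and grips with 3 to 60 N. Pads are 19 mm wide; open, the fingers measure 117 mm over their backs; the gripper's body (75 mm by 190 mm) begins 51 mm behind the grasp point.
Start: joints at [1.093, 0.332, -0.065, 1.46, 0.022, 1.35, -0.088], TCP at [274.576, -561.48, 222.576] pointing down, gripper open.
Joint ranges: [-2.6, 2.6], [-0.5, 2.12], [-1.47, 1.34], [0.16, 2.42], [-1.27, 4.41], [0.06, 2.06], [-2.6, 2.6]. Speed limits (rad/s): [2.22, 2.22, 2.79, 2.79, 3.14, 3.14, 3.14].

## Interface

Orientations are given as a unit quaternion [w, x, y, z].
In Python, from bench import * gives the robot as it stands.
- The arm moves only by the tool servo_tool, never from a script. Its argument "increments" is one flat list of numbers, 5 for each row, row after row: the opening, from 0 (shut) to 1 (fully open), then the shift along the tool's x, y, z in mm, then the turn about the tool's z in degrees. In form: [claw, dx, dy, dz, yaw, claw, dx, dy, dz, yaw, ...]. A call has 1 to 20 rows; each row shifts and turns the commanded pose from where the row before left it, along the tool's axes as they then stand; what a row does not reach is not made up. A row lasts 1/10 s, in which the tool goes at most 50 mm and 8.59 degrees, less where a joint would pass 70% of its speed; a pose out of reach is approached as far as the arm can. A call is refused whole if a number of a shift passes 50 or a number of a turn 8.59, either way. A call with a gripper value outside its range is refused whole. The fingers move at their own pace and stop on an object; "newtons" is the grip in N (left out, the last holds). Time passes only in rows, so rows that do not move let the fingers close. It gives the time, the measured TCP pose, the force, the opening and the grip force at its end, in the units of the state.
- get_state(): the state, without advancing time (a new reading comes with each control period).
- read_camera(name): name is "scene" or "top" or "wrist"; returns a dict with "color" (400x640x3 uint8, blue, green, red), "vfov" (degrees; the focal length in pixels is half the picture's height over the tangent of half this angle, whatever the lens; pixels are square), "cx", "cy" (the principal point, pixels), "distortion" ([k1, k2, p1, p2, k3] as OpenCV has them; the pictures are not rectified), "R" (3x3) and "t" (3): a world point X has camera coordinates R X + t. Camera axes: x right, y down, z forward; pixel columns grow to the right and rows downward; lengths in mm; the calibration is good to about 2 mm. A picture is of the moment at which its call begins. There is no depth.
- job_done(): hands the job in; it is judged then, once.
The state is a dict: "t": time; "qpos": joint angles; "qd": joint speeds; "joint_efforts": joint torques, N m; "eef_pos": TCP position; "ee_rot": TCP orientation; "wrist_force": force on the tool from outside, world axes, zero at the start; "moment": the same for the moment, N m; "grip_width": opening from 0.0 (shut) to 1.0 (fully open); "grip_force": force on a finger pad.
Only numpy, scipy, OpenCV 4.12 (cv2) and the standard library are available. Lean on these libraries where they do the work, as an engineer would, in place of code of your own. Each camera call takes 0.05 s, during which the arm holds its last target. There are 200 camera calls.

## Working session

There is one attempt and no reset: what is moved stays moved. The work goes in short steps, Python scripts to look and compute and a tool call to move; the robot and the scene stay as the last step left them, time stands still between calls to the robot, and variables do not carry over. Pictures are saved under pics/ and viewed, at most 10 in all, crops included, and the job is handed in when it is done.

Besides the shell and the picture viewer there is one more tool, called after "Call:" by a JSON object that holds its "api" and its "payload". servo_tool: Moves the arm, as the interface text tells. Its arguments: {"type":"object","properties":{"increments":{"type":"array"},"newtons":{"type":"number"}},"required":["increments"]}

```bash
mkdir -p pics; cat > h.py <<'E'
from bench import *
import numpy as np, cv2
def cam(n,save=None):
    c=read_camera(n)
    if save: cv2.imwrite('pics/'+save,c['color'])
    return c
def KD(c):
    f=200/np.tan(np.radians(c['vfov'])/2)
    return np.array([[f,0,c['cx']],[0,f,c['cy']],[0,0,1.]]),np.array(c['distortion'],float)
def p2w(c,uv,z):
    K,D=KD(c); R=np.array(c['R']);t=np.array(c['t'])
    u=cv2.undistortPoints(np.array([uv],float).reshape(-1,1,2),K,D).reshape(-1,2)
    z=np.broadcast_to(z,len(u)); C=-R.T@t
    d=np.c_[u,np.ones(len(u))]@R
    return C+d*((z-C[2])/d[:,2])[:,None]
def w2p(c,X):
    K,D=KD(c); R=np.array(c['R'])
    return cv2.projectPoints(np.array(X,float).reshape(-1,1,3),cv2.Rodrigues(R)[0],np.array(c['t'],float),K,D)[0].reshape(-1,2)
E
python3 - <<'E'
from h import *
import pickle
for n in ('top','scene'):
    c=cam(n,n+'0.png'); pickle.dump(c,open(n+'0.pkl','wb')); print(n,-np.array(c['R']).T@c['t'],c['R'],c['vfov'])
print(get_state())
E
```

```text
top [ 318.69725238 -183.82711404 1275.40490685] [[ 0.02288971 -0.99958819  0.01730666]
 [-0.98829915 -0.02523565 -0.15042589]
 [ 0.15080069 -0.01366096 -0.98846979]] 48.546139872440286
scene [ -260.62289423 -1076.5824746    720.31981471] [[ 0.76091812 -0.64884698  0.00109939]
 [-0.31121593 -0.36645594 -0.8768436 ]
 [ 0.56934019  0.66686404 -0.48077448]] 46.87601282550686
{'t': 0.1, 'qpos': array([ 1.09341076,  0.33279996, -0.06469546,  1.4608146 ,  0.02160787,
        1.34991461, -0.08852511]), 'qd': array([ 0.00092699, -0.00391018, -0.00139938, -0.00144904, -0.00105273,
       -0.00060328,  0.00032269]), 'joint_efforts': array([ 1.26463819e-03, -6.24541926e+01,  2.43590889e-02, -3.90720212e+01,
       -6.14323304e-02,  3.65529978e-02,  3.54165627e-05]), 'eef_pos': array([ 274.39006596, -561.17699979,  221.85934003]), 'ee_rot': array([-5.96374684e-04,  9.74258339e-01,  2.25433591e-01, -1.71103703e-04]), 'wrist_force': array([-0.5505103 , -0.11736386,  1.08495261]), 'moment': array([-0.04483054,  0.00136051, -0.03651612]), 'grip_force': 0.0, 'grip_width': 0.9964478708449492}
```

View pics/top0.png

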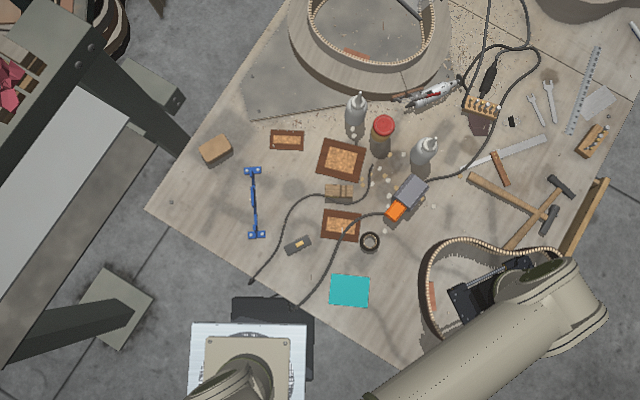

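View pics/scene0.png

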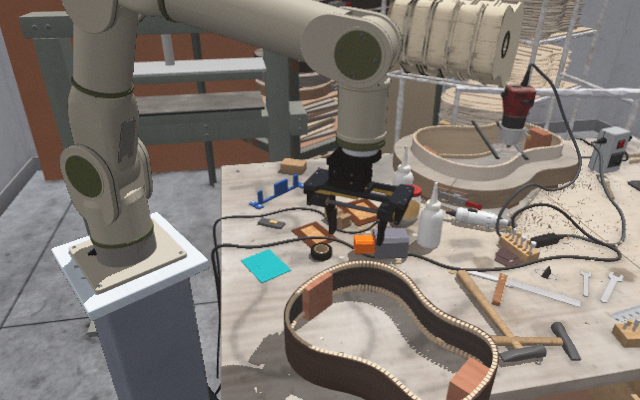

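Top view: the nested set is at about (408,197), with the orange end at (397,210). The boards are large (341,160), medium (341,225) and small (286,140); the fork is at (254,203). The turquoise sheet at (349,291) is the look-alike of the medium board. The brown board with cork at (341,225) is the one meant. I'll confirm that in an enlarged crop.

```bash
python3 - <<'E'
from h import *
im=cv2.imread('pics/top0.png')
cv2.imwrite('pics/a.png',cv2.resize(im[100:260,235:445],None,fx=3.75,fy=3.75,interpolation=cv2.INTER_CUBIC))
E
```

```text
(no output)
```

View pics/a.png

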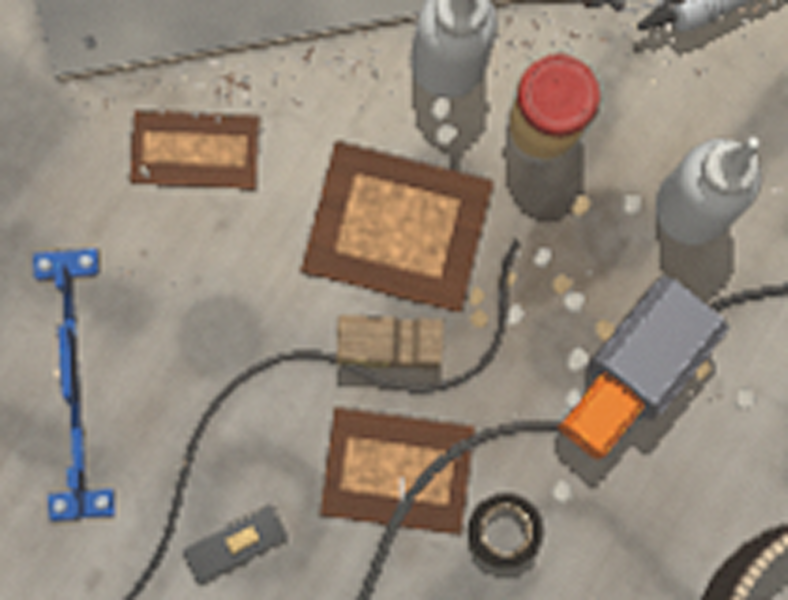

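```bash
python3 - <<'E'
from h import *
import pickle
c=pickle.load(open('top0.pkl','rb'))
g=lambda L:[(235+x/3.75,100+y/3.75) for x,y in L]
def show(n,L,z):
    P=p2w(c,g(L),z); print(n,P[:,:2].round(0).tolist(),'mean',P[:,:2].mean(0).round(1))
    return P
for n,L in dict(large=[(335,143),(493,182),(464,311),(302,270)],med=[(333,408),(475,427),(463,533),(321,517)],small=[(134,111),(260,116),(256,190),(131,183)]).items():
    P=show(n,L,3); 
    for i in range(4):
        d=P[(i+1)%4]-P[i]; print(np.linalg.norm(d).round(),np.degrees(np.arctan2(d[1],d[0])).round(1))
show('grey top',[(664,280),(728,324),(655,412),(592,362)],64)
show('orange end top',[(562,422),(602,457)],50)
show('fork top',[(66,265),(66,320),(70,397),(77,430),(78,465),(80,490)],46)
show('forkfeet',[(36,265),(98,262),(50,506),(115,503)],4)
show('jar,b1,b2',[(560,92)],97);show('b',[(455,0),(722,165)],150)
show('sand',[(338,316),(442,318),(442,362),(338,362)],36);show('tape',[(506,533)],19);show('iron',[(236,545)],12)
E
```

```text
large [[686.0, -198.0], [657.0, -323.0], [554.0, -301.0], [583.0, -175.0]] mean [ 619.9 -249.3]
128.0 -102.7
106.0 168.2
130.0 77.0
106.0 -12.8
med [[475.0, -201.0], [463.0, -311.0], [382.0, -303.0], [391.0, -194.0]] mean [ 427.7 -252.2]
110.0 -96.2
82.0 174.2
109.0 85.0
84.0 -4.9
small [[707.0, -39.0], [706.0, -138.0], [646.0, -137.0], [649.0, -39.0]] mean [677.  -88.1]
100.0 -90.7
60.0 178.7
98.0 88.3
58.0 0.0
grey top [[570.0, -445.0], [538.0, -492.0], [471.0, -437.0], [507.0, -391.0]] mean [ 521.1 -441.2]
orange end top [[463.0, -371.0], [438.0, -401.0]] mean [ 450.4 -385.8]
fork top [[573.0, 3.0], [531.0, 1.0], [473.0, -5.0], [449.0, -11.0], [423.0, -13.0], [404.0, -16.0]] mean [475.4  -7.1]
forkfeet [[581.0, 32.0], [585.0, -16.0], [394.0, 12.0], [398.0, -37.0]] mean [489.5  -2.1]
jar,b1,b2 [[702.0, -362.0]] mean [ 701.9 -361.7]
b [[750.0, -279.0], [635.0, -467.0]] mean [ 692.5 -373.2]
sand [[541.0, -203.0], [542.0, -282.0], [508.0, -282.0], [506.0, -204.0]] mean [ 524.2 -242.7]
tape [[381.0, -334.0]] mean [ 381.5 -333.6]
iron [[368.0, -130.0]] mean [ 368.  -130.3]
```

The enlarged crop shows the brown board with cork at (341,225) is the true medium board; the turquoise sheet lies outside the crop and stays alone. The set's axis is at about 140°, with the grey centre near (521,-441). The fork lies along world x, wide slot at the far end. I'll turn and go above the orange collar.

Call:
{"api": "servo_tool", "payload": {"increments": [1, 0, 0, 0, -8.2, 1, 0, 0, 0, -8.2, 1, 0, 0, 0, -8.2, 1, 0, 0, 0, -8.2, 1, 0, 0, 0, -8.2, 1, 0, 0, 0, -8.2, 1, 0, 0, 0, -8.2, 1, 0, 0, 0, -8.2, 1, 0, 0, 0, -8.2, 1, 0, 0, 0, -8.2, 1, 0, 0, 0, -8.2, 1, 0, 0, 0, -8.2, 1, 0, 0, 0, -8.2, 1, 0, 0, 0, -8.2, 1, -6.2, 41.4, 0, 0, 1, -6.2, 41.4, 0, 0, 1, -6.2, 41.4, 0, 0, 1, -6.2, 41.4, 0, 0, 1, -6.2, 41.4, 0, 0, 1, -6.2, 41.4, 0, 0]}}

```text
t: 2.1
eef_pos: [461.1, -391.0, 222.3]
ee_rot: [-0.0, 0.335, 0.942, -0.0]
wrist_force: [0.0, -1.1, -0.4]
grip_width: 1.002
grip_force: 0.0
```

```bash
cat >> h.py <<'E'
def pose():
    s=get_state(); w,x,y,z=s['ee_rot']; 
    return np.array(s['eef_pos']),np.degrees(np.arctan2(2*(x*y+w*z),1-2*(y*y+z*z))),s
def go(x,y,z,yaw,quiet=False):
    p,a,s=pose(); r=np.radians(yaw); d=np.array([x,y,z])-p
    X=np.array([np.cos(r),np.sin(r)]);Y=np.array([np.sin(r),-np.cos(r)])
    print('at',p.round(1),'yaw',a.round(1),'| after turn %.1f: dx %.1f dy %.1f dz %.1f'%((a-yaw+180)%360-180,d[:2]@X,d[:2]@Y,-d[2]))
E
python3 - <<'E'
from h import *
import pickle
c=cam('wrist','w1.png'); pickle.dump(c,open('w1.pkl','wb'))
go(461,-393,100,140.5)
print(-np.array(c['R']).T@c['t'], get_state()['t'])
E
```

```text
at [ 467.2 -383.8  222.5] yaw 141.4 | after turn 0.9: dx -1.1 dy -11.0 dz 122.5
[ 399.01170176 -341.50212812  384.17506883] 2.15
```

View pics/w1.png

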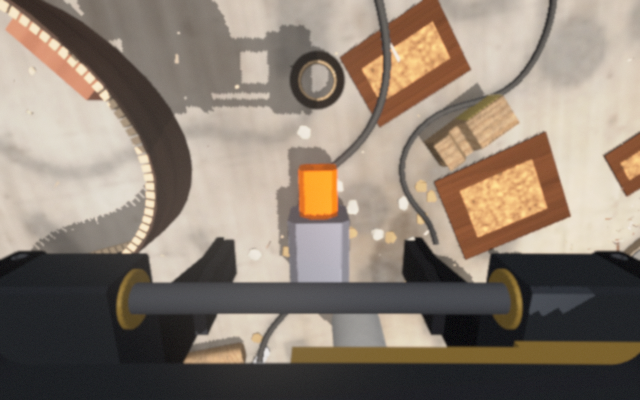

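```bash
python3 - <<'E'
from h import *
import pickle
c=pickle.load(open('w1.pkl','rb'))
P=p2w(c,[(301,168),(336,168),(299,217),(338,217)],50)[:,:2]; print(P.round(1))
e=P[:2].mean(0);b=P[2:].mean(0); print(e,b,np.degrees(np.arctan2(*(e-b)[::-1])))
G=p2w(c,[(291,222),(347,222),(292,282),(348,282)],64)[:,:2];print(G.round(1)); a=G[:2].mean(0)-G[2:].mean(0);print(np.degrees(np.arctan2(*a[::-1])), G[:2].mean(0))
print(p2w(c,[(190,170),(150,230)],0)[:,:2])
go(461,-391,11,140.5)
E
```

```text
[[ 439.3 -397.5]
 [ 461.2 -370.5]
 [ 477.5 -432.2]
 [ 503.  -400.9]]
[ 450.28576867 -384.00182134] [ 490.22039606 -416.5364603 ] 140.83038373875237
[[ 473.2 -438. ]
 [ 508.4 -394.7]
 [ 525.  -480.8]
 [ 562.1 -435.1]]
141.7518628108606 [ 490.80495013 -416.34036   ]
[[ 367.26377834 -505.56614318]
 [ 388.92536569 -595.09113944]]
at [ 467.2 -383.8  222.5] yaw 141.4 | after turn 0.9: dx 0.2 dy -9.4 dz 211.5
```

Call:
{"api": "servo_tool", "payload": {"increments": [1, -0.5, -5.4, 30, 0.3, 1, -0.5, -5.4, 40, 0, 1, 0, 0, 40, 0, 1, 0, 0, 30, 0, 1, 0, 0, 0, 0, 1, 0, 0, 0, 0]}}

```text
t: 2.75
eef_pos: [454.2, -401.4, 83.1]
ee_rot: [-0.0, 0.337, 0.941, 0.0]
wrist_force: [0.7, 0.5, -0.5]
grip_width: 1.0
grip_force: 0.0
```

```bash
python3 - <<'E'
from h import *
go(461.2,-392.8,11,141.1)
E
```

```text
at [ 454.2 -401.4   83.1] yaw 140.6 | after turn -0.5: dx -0.1 dy 11.1 dz 72.1
```

Call:
{"api": "servo_tool", "payload": {"increments": [1, 0, 5.5, 18, -0.5, 1, 0, 5.6, 18, 0, 1, 0, 0, 18, 0, 1, 0, 0, 18, 0, 1, 0, 0, 0, 0, 1, 0, 0, 0, 0, 0, 0, 0, 0, 0, 0, 0, 0, 0, 0, 0, 0, 0, 0, 0, 0, 0, 0, 0, 0, 0, 0, 0, 0, 0], "newtons": 60}}

```text
t: 3.85
eef_pos: [461.2, -392.8, 10.7]
ee_rot: [0.0, 0.333, 0.943, -0.0]
wrist_force: [1.0, -0.5, -0.4]
grip_width: 0.63
grip_force: 0.0
```

Call:
{"api": "servo_tool", "payload": {"increments": [0, 0, 0, 0, 0, 0, 0, 0, 0, 0, 0, 0, 0, 0, 0, 0, 0, 0, 0, 0, 0, 0, 0, 0, 0, 0, 0, 0, -10, 0, 0, 0, 0, -20, 0, 0, 0, 0, -30, 0, 0, 0, 0, -30, 0, 0, 0, 0, -30, 0, 0, 0, 0, -20, 0, 0, 0, 0, 0, 0, 0, 0, 0, 0, 0]}}

```text
t: 5.15
eef_pos: [460.9, -392.5, 150.1]
ee_rot: [-0.0, 0.333, 0.943, -0.0]
wrist_force: [-1.1, -0.5, -3.5]
grip_width: 0.457
grip_force: 60.0
```

```bash
python3 - <<'E'
from h import *
go(500,-110,150,96.3)
print(get_state()['grip_width'])
E
```

```text
at [ 460.9 -392.5  150.1] yaw 141.1 | after turn 44.8: dx 276.5 dy 69.9 dz 0.1
0.4565526566546288
```

Call:
{"api": "servo_tool", "payload": {"increments": [0, 0, 0, 0, 4, 0, 0, 0, 0, 7.5, 0, 0, 0, 0, 8.3, 0, 0, 0, 0, 8.3, 0, 0, 0, 0, 8.3, 0, 0, 0, 0, 8.4, 0, 20, 5, 0, 0, 0, 31, 8, 0, 0, 0, 37, 9.5, 0, 0, 0, 37, 9.5, 0, 0, 0, 37, 9.5, 0, 0, 0, 37, 9.5, 0, 0, 0, 37, 9, 0, 0, 0, 27, 7, 0, 0, 0, 13.5, 3, 0, 0, 0, 0, 0, 0, 0, 0, 0, 0, 0, 0]}}

```text
t: 6.85
eef_pos: [500.1, -111.3, 150.0]
ee_rot: [-0.0, 0.668, 0.745, -0.0]
wrist_force: [0.3, -0.5, -2.6]
grip_width: 0.458
grip_force: 60.0
```

```bash
python3 - <<'E'
from h import *
import pickle
c=cam('wrist','w2.png'); pickle.dump(c,open('w2.pkl','wb'))
go(500,-110,150,96.3)
E
```

```text
at [ 500.1 -111.9  150.1] yaw 96.2 | after turn -0.1: dx 1.9 dy 0.1 dz 0.1
```

View pics/w2.png

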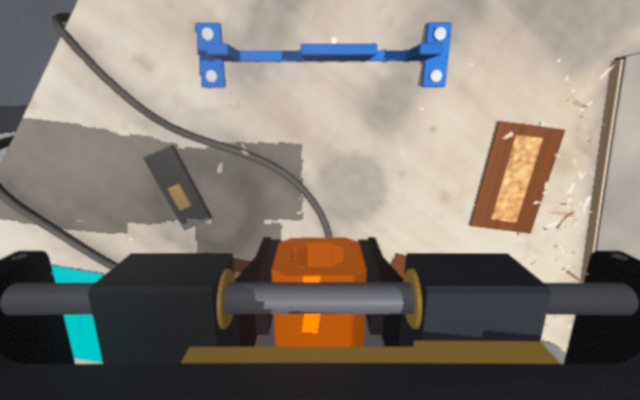

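The wrist view shows the fork at (200–450, 45–55). The narrow slot is left at about (268–302) and the wide slot right at about (376–419). I'll enlarge it.

```bash
python3 - <<'E'
from h import *
im=cv2.imread('pics/w2.png')
cv2.imwrite('pics/b.png',cv2.resize(im[15:95,190:460],None,fx=2.95,fy=2.95,interpolation=cv2.INTER_CUBIC))
E
```

```text
(no output)
```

View pics/b.png

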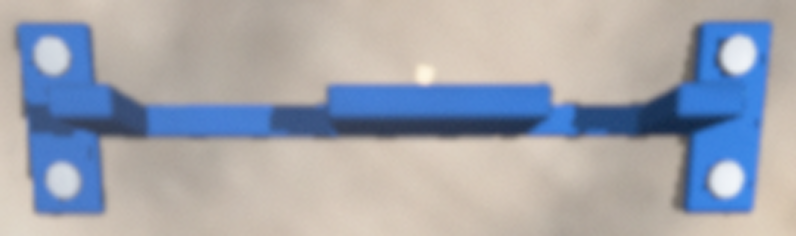

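The enlarged crop shows the top-level pieces as posts at (50–112) and (680–745) and the centre at (328–552). The left slot (216 px, nearer the robot) is therefore the wide one, and the right slot (128 px) is the narrow one. That corrects my first guess.

```bash
python3 - <<'E'
from h import *
import pickle
c=pickle.load(open('w2.pkl','rb'))
P=p2w(c,[(190+x/2.95,15+y/2.95) for x,y in [(50,102),(112,102),(328,102),(552,102),(680,102),(745,101)]],46)[:,:2]
print(P.round(1)); d=np.diff(P,axis=0); print(np.linalg.norm(d,axis=1).round(1))
v=np.polyfit(P[:,0],P[:,1],1); a=np.degrees(np.arctan(v[0])); print('fork x yaw',a)
u=np.array([np.cos(np.radians(a)),np.sin(np.radians(a))]); n=np.array([-u[1],u[0]])
w=P[1:3].mean(0); m=P[3:5].mean(0); print('wide',w,'narrow',m,(m-w)@u)
# small board
S=p2w(c,[(499,122),(564,131),(531,233),(470,224)],3)[:,:2];print('small',S.round(0).tolist(),S.mean(0)); 
q=S[:2].mean(0)-S[2:].mean(0); print(np.degrees(np.arctan2(q[1],q[0])))
# target: TCP such that grey face is 1.. mm before plate
for gap in (6,): 
  k=36+gap+4   # grasp is 36 mm beyond grey end face
E
```

```text
[[407.4  -9.4]
 [422.3  -7.8]
 [474.3  -2. ]
 [528.3   3.9]
 [559.1   7.2]
 [574.6   9. ]]
[15.  52.3 54.3 31.  15.7]
fork x yaw 6.270955500421628
wide [448.30776341  -4.88415501] narrow [543.66910002   5.51100675] 95.92620576984025
small [[650.0, -37.0], [708.0, -38.0], [708.0, -136.0], [647.0, -133.0]] [678.28059432 -85.96344162]
88.9612547500686
```

```bash
python3 - <<'E'
from h import *
go(445.5,20.9,80,96.3)
E
```

```text
at [ 500.1 -111.9  150.1] yaw 96.2 | after turn -0.1: dx 138.0 dy -39.7 dz 70.1
```

Call:
{"api": "servo_tool", "payload": {"increments": [0, 15, -4, 0, 0, 0, 30, -9, 0, 0, 0, 37, -10, 0, 0, 0, 33, -10, 0, 0, 0, 18, -5.2, 10, 0, 0, 5, -1.5, 20, 0, 0, 0, 0, 25, 0, 0, 0, 0, 15, 0, 0, 0, 0, 0, 0, 0, 0, 0, 0, 0, 0, 0, 0, 0, 0]}}

```text
t: 8.0
eef_pos: [446.8, 22.4, 81.5]
ee_rot: [0.001, 0.668, 0.744, 0.0]
wrist_force: [-0.5, -0.3, -1.9]
grip_width: 0.453
grip_force: 60.0
```

```bash
python3 - <<'E'
from h import *
go(445.5,20.9,11.5,96.3)
E
```

```text
at [446.8  22.4  81.5] yaw 96.2 | after turn -0.1: dx -1.4 dy -1.5 dz 70.0
```

Call:
{"api": "servo_tool", "payload": {"increments": [0, 0, 0, 10, 0, 0, 0, 0, 15, 0, 0, 0, 0, 5, 0, 0, 0, 0, 0, 0, 0, 0, 0, 0, 0]}}

```text
t: 8.5
eef_pos: [446.3, 22.7, 50.9]
ee_rot: [0.0, 0.667, 0.745, 0.0]
wrist_force: [0.7, 0.3, -2.5]
grip_width: 0.453
grip_force: 60.0
```

```bash
python3 - <<'E'
from h import *
go(445.5,20.9,12,96.3); print(get_state()['wrist_force'])
E
```

```text
at [446.3  22.7  50.9] yaw 96.3 | after turn -0.0: dx -1.7 dy -1.0 dz 38.9
[ 0.66028052  0.32069886 -2.52303456]
```

Call:
{"api": "servo_tool", "payload": {"increments": [0, -1, -0.9, 10, 0, 0, 0, 0, 12, 0, 0, 0, 0, 10, 0, 0, 0, 0, 6, 0, 0, 0, 0, 0, 0, 0, 0, 0, 0, 0]}}

```text
t: 9.1
eef_pos: [445.3, 21.7, 12.5]
ee_rot: [-0.0, 0.667, 0.745, -0.0]
wrist_force: [0.5, -0.4, -3.0]
grip_width: 0.457
grip_force: 60.0
```

```bash
python3 - <<'E'
from h import *
c=cam('scene','s2.png')
im=c['color']; cv2.imwrite('pics/s2c.png',cv2.resize(im[120:270,180:400],None,fx=3.4,fy=3.4,interpolation=cv2.INTER_CUBIC))
go(445.5,20.9,11.5,96.3)
E
```

```text
at [445.5  21.7  12.7] yaw 96.3 | after turn -0.0: dx -0.8 dy -0.1 dz 1.2
```

View pics/s2c.png

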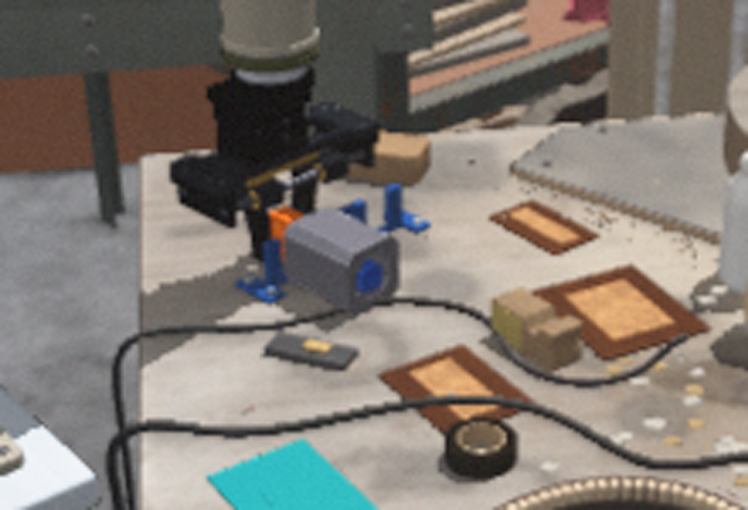

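The picture shows the grey at (340,265) lying in front of the plate, with the orange collar in the wide slot at (285,225). I'll lower the last bit and pull.

Call:
{"api": "servo_tool", "payload": {"increments": [0, 0, 0, 1.5, 0, 0, 5, 0, 0, 0, 0, 5, 0, 0, 0, 0, 5, 0, 0, 0, 0, 5, 0, 0, 0, 0, 5, 0, 0, 0, 0, 5, 0, 0, 0, 0, 5, 0, 0, 0, 0, 5, 0, 0, 0, 0, 5, 0, 0, 0, 0, 5, 0, 0, 0, 0, 0, 0, 0, 0]}}

```text
t: 10.35
eef_pos: [439.8, 72.3, 11.1]
ee_rot: [-0.0, 0.667, 0.745, 0.0]
wrist_force: [1.4, 0.1, -1.3]
grip_width: 0.455
grip_force: 60.0
```

```bash
python3 - <<'E'
from h import *
go(445.5,20.9,11.5,96.3);s=get_state();print(s['wrist_force'],s['grip_width'])
E
```

```text
at [439.8  72.3  11.1] yaw 96.3 | after turn 0.0: dx -51.8 dy -0.0 dz -0.4
[ 1.41077902  0.06894861 -1.33212809] 0.4549710896225387
```

Call:
{"api": "servo_tool", "payload": {"increments": [0, 8, 0, 0, 0, 0, 10, 0, 0, 0, 0, 10, 0, 0, 0, 0, 10, 0, 0, 0, 0, 10, 0, 0, 0, 0, 10, 0, 0, 0, 0, 4, 0, 0, 0, 0, 0, 0, 0, 0]}}

```text
t: 11.15
eef_pos: [433.0, 133.6, 11.0]
ee_rot: [-0.0, 0.667, 0.745, 0.0]
wrist_force: [-0.5, -0.5, -1.2]
grip_width: 0.451
grip_force: 60.0
```

```bash
python3 - <<'E'
from h import *
c=cam('top','t3.png')
im=c['color']; cv2.imwrite('pics/t3c.png',cv2.resize(im[120:260,180:350],None,fx=4,fy=4,interpolation=cv2.INTER_CUBIC))
go(445.5,20.9,11.5,96.3);print(get_state()['wrist_force'])
E
```

```text
at [433.1 132.9  11. ] yaw 96.3 | after turn -0.0: dx -112.7 dy 0.0 dz -0.5
[ 0.01575566  0.21028736 -1.25983371]
```

View pics/t3c.png

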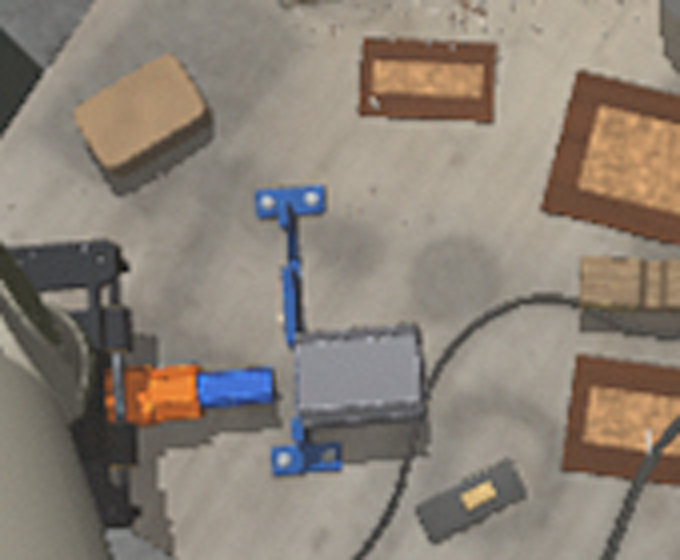

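The top view shows the orange (155,390) with the blue bar (235,387) fully out of the grey (360,375), which sits at the plate. Next is the narrow slot.

```bash
python3 - <<'E'
from h import *
import pickle
go(535.4,81,80,96.3)
c=pickle.load(open('top0.pkl','rb'))
print(p2w(c,[(180+x/4,120+y/4) for x,y in [(78,115),(170,55),(212,115),(120,170)]],32)[:,:2].round())
E
```

```text
at [433.1 132.9  11. ] yaw 96.3 | after turn -0.0: dx -62.9 dy 96.0 dz -69.0
[[636. 159.]
 [682.  96.]
 [639.  64.]
 [596. 127.]]
```

Call:
{"api": "servo_tool", "payload": {"increments": [0, 0, 0, -15, 0, 0, 0, 0, -30, 0, 0, 0, 10, -24, 0, 0, 0, 25, 0, 0, 0, -8, 30, 0, 0, 0, -20, 21, 0, 0, 0, -22, 10, 0, 0, 0, -13, 0, 0, 0, 0, 0, 0, 0, 0, 0, 0, 0, 0, 0, 0, 0, 0, 0, 0]}}

```text
t: 12.3
eef_pos: [534.7, 81.9, 80.2]
ee_rot: [0.0, 0.667, 0.745, 0.0]
wrist_force: [-0.3, 0.3, -1.4]
grip_width: 0.456
grip_force: 60.0
```

```bash
python3 - <<'E'
from h import *
go(535.4,81,2,96.3)
E
```

```text
at [534.7  81.9  80.2] yaw 96.3 | after turn 0.0: dx -1.0 dy 0.5 dz 78.2
```

Call:
{"api": "servo_tool", "payload": {"increments": [0, -0.5, 0.5, 20, 0, 0, 0, 0, 20, 0, 0, 0, 0, 8, 0, 0, 0, 0, 6, 0, 0, 0, 0, 4, 0, 0, 0, 0, 0, 0]}}

```text
t: 12.9
eef_pos: [536.1, 81.5, 22.4]
ee_rot: [-0.0, 0.667, 0.745, 0.001]
wrist_force: [-0.5, 5.8, -1.1]
grip_width: 0.457
grip_force: 60.0
```

```bash
python3 - <<'E'
from h import *
go(535.4,81,2,96.3);s=get_state();print(s['wrist_force'],s['moment'])
E
```

```text
at [536.1  81.5  22.4] yaw 96.3 | after turn 0.0: dx -0.4 dy -0.8 dz 20.4
[-0.45818347  5.80725914 -1.08105594] [ 1.20876642  0.08371679 -0.1176571 ]
```

Call:
{"api": "servo_tool", "payload": {"increments": [0, 3, -0.6, 0, 0, 0, 2, 0, 0, 0, 0, 0, 0, 0, 0, 0, 0, 0, 0, 0]}}

```text
t: 13.3
eef_pos: [535.0, 84.8, 22.2]
ee_rot: [0.0, 0.668, 0.745, -0.0]
wrist_force: [-0.1, -0.4, -2.1]
grip_width: 0.452
grip_force: 60.0
```

```bash
python3 - <<'E'
from h import *
go(535.4,81,2,96.3);s=get_state();print(s['wrist_force'],s['moment'])
c=cam('scene')
im=c['color']; cv2.imwrite('pics/s4.png',cv2.resize(im[130:240,230:350],None,fx=5,fy=5,interpolation=cv2.INTER_CUBIC))
E
```

```text
at [535.   84.8  22.2] yaw 96.2 | after turn -0.1: dx -3.8 dy 0.0 dz 20.2
[-0.11104603 -0.41269267 -2.05381605] [ 0.03458434 -0.10147372  0.03733095]
```

View pics/s4.png

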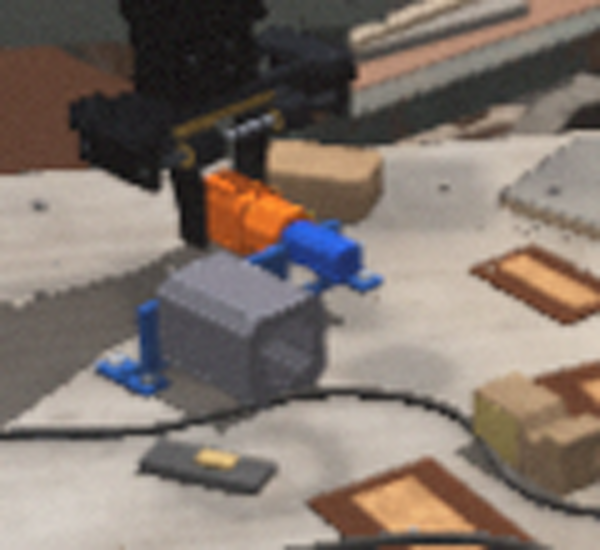

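The blue bar (320,250) sits through the narrow slot and the force is gone. I'll lower and release.

Call:
{"api": "servo_tool", "payload": {"increments": [0, 0, 0, 8, 0, 0, 0, 0, 8, 0, 0, 0, 0, 4, 0, 0, 0, 0, 0, 0, 0, 0, 0, 0, 0, 0.75, 0, 0, 0, 0, 0.75, 0, 0, 0, 0, 0.75, 0, 0, 0, 0, 0.75, 0, 0, 0, 0, 0.75, 0, 0, 0, 0, 0.75, 0, 0, 0, 0]}}

```text
t: 14.45
eef_pos: [534.9, 85.1, 2.1]
ee_rot: [0.0, 0.667, 0.745, 0.0]
wrist_force: [0.4, 0.5, -0.3]
grip_width: 0.748
grip_force: 0.0
```

```bash
python3 - <<'E'
from h import *
go(546.6,-21.3,75,96.3);s=get_state();print(s['wrist_force'],s['grip_width'])
E
```

```text
at [534.9  85.1   2.1] yaw 96.3 | after turn -0.0: dx -107.1 dy -0.0 dz -72.9
[ 0.37592379  0.50350917 -0.34189887] 0.7478144810844616
```

Call:
{"api": "servo_tool", "payload": {"increments": [0.75, 0, 0, -15, 0, 0.75, 0, 0, -30, 0, 0.75, 0, 0, -28, 0, 0.65, -15, 0, 0, 0, 0.65, -30, 0, 0, 0, 0.65, -32, 0, 0, 0, 0.65, -22, 0, 0, 0, 0.65, -8, 0, 0, 0, 0.65, 0, 0, 0, 0, 0.65, 0, 0, 0, 0, 0.65, 0, 0, 15, 0, 0.65, 0, 0, 25, 0, 0.65, 0, 0, 20, 0, 0.65, 0, 0, 11, 0, 0.65, 0, 0, 0, 0, 0.65, 0, 0, 0, 0]}}

```text
t: 16.05
eef_pos: [545.4, -19.8, 4.6]
ee_rot: [-0.001, 0.667, 0.745, -0.001]
wrist_force: [-12.1, -0.3, 20.3]
grip_width: 0.649
grip_force: 12.3
```

```bash
python3 - <<'E'
from h import *
go(546.6,-21.3,4,96.3);s=get_state();print(s['wrist_force'],s['grip_width'])
E
```

```text
at [545.4 -19.8   4.6] yaw 96.4 | after turn 0.1: dx -1.6 dy 1.1 dz 0.6
[-12.09077362  -0.32980043  20.3147338 ] 0.6486585329074066
```

A fingertip presses on the fork's foot, so I'll raise it and grip higher.

Call:
{"api": "servo_tool", "payload": {"increments": [0.65, 0, 0, -4, 0, 0.65, 0, 0, -4.5, 0, 0.65, -3, 0, 0, 0, 0.65, 0, 0, 0, 0, 0.65, 0, 0, 0, 0]}}

```text
t: 16.55
eef_pos: [546.7, -24.3, 12.3]
ee_rot: [-0.0, 0.668, 0.745, -0.0]
wrist_force: [-0.4, -0.7, -0.4]
grip_width: 0.648
grip_force: 0.0
```

```bash
python3 - <<'E'
from h import *
import pickle
go(546.6,-21.3,13,96.3);s=get_state();print(s['wrist_force'],s['grip_width'],s['grip_force'])
c=pickle.load(open('w2.pkl','rb'))
print(p2w(c,[(190+x/2.95,15+y/2.95) for x,y in [(697,22),(772,22),(685,212),(752,212),(727,180)]],5)[:,:2].round(1))
cam('wrist','w5.png')
E
```

```text
at [546.7 -24.3  12.3] yaw 96.2 | after turn -0.1: dx 3.0 dy 0.2 dz -0.7
[-0.38740456 -0.70318662 -0.40623847] 0.6479677526908422 0.0
[[570.2  33.6]
 [590.5  35.7]
 [576.7 -15.1]
 [595.8 -13.1]
 [586.9  -5.3]]
```

View pics/w5.png

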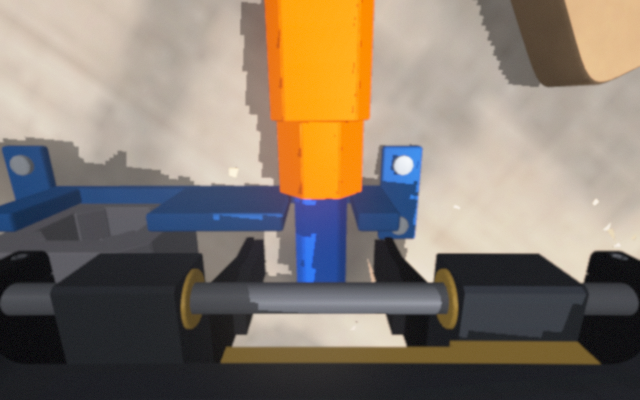

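The wrist view shows the orange (320,100) behind the plate, the blue bar (322,240) between the open fingers and the foot (400,190) beside them. Now I'll close on the blue.

Call:
{"api": "servo_tool", "payload": {"increments": [0, 0, 0, 0, 0, 0, 0, 0, 0, 0, 0, 0, 0, 0, 0, 0, 0, 0, 0, 0, 0, 0, 0, 0, 0, 0, 0, 0, 0, 0, 0, 0, 0, 0, 0, 0, 0, 0, 0, 0]}}

```text
t: 17.4
eef_pos: [546.9, -24.2, 12.6]
ee_rot: [0.0, 0.667, 0.745, 0.0]
wrist_force: [-0.2, 0.7, -0.2]
grip_width: 0.273
grip_force: 60.0
```

```bash
python3 - <<'E'
from h import *
go(546.6,-21.3,13,96.3);s=get_state();print(s['wrist_force'],s['grip_width'],s['grip_force'])
E
```

```text
at [546.9 -24.2  12.6] yaw 96.3 | after turn -0.0: dx 2.9 dy 0.1 dz -0.4
[-0.2319576   0.66504803 -0.23532635] 0.27265044944387457 59.9937079846859
```

Call:
{"api": "servo_tool", "payload": {"increments": [0, -5, 0, 0, 0, 0, -5, 0, 0, 0, 0, -5, 0, 0, 0, 0, -5, 0, 0, 0, 0, -5, 0, 0, 0, 0, -5, 0, 0, 0, 0, -5, 0, 0, 0, 0, -6, 0, 0, 0, 0, -8, 0, 0, 0, 0, -6, 0, 0, 0, 0, 0, 0, 0, 0]}}

```text
t: 18.5
eef_pos: [552.9, -80.4, 12.5]
ee_rot: [0.0, 0.668, 0.744, -0.0]
wrist_force: [-0.2, 0.1, -0.3]
grip_width: 0.265
grip_force: 60.0
```

```bash
python3 - <<'E'
from h import *
go(678,-86,80,89);s=get_state();print(s['wrist_force'],s['grip_width'],s['grip_force'])
c=cam('top')
im=c['color']; cv2.imwrite('pics/t6.png',cv2.resize(im[120:260,200:360],None,fx=4,fy=4,interpolation=cv2.INTER_CUBIC))
E
```

```text
at [552.9 -80.4  12.5] yaw 96.2 | after turn 7.2: dx -3.4 dy 125.2 dz -67.5
[-0.16279506  0.07755785 -0.33715384] 0.26515038258204227 59.993139719590545
```

View pics/t6.png

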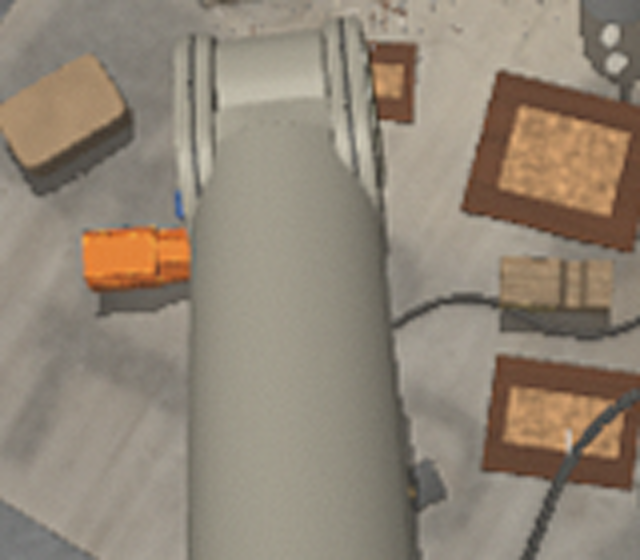

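That was one view over the limit of 10, so from here I'll measure with code only. The blue is out and gripped. Lifting now.

Call:
{"api": "servo_tool", "payload": {"increments": [0, 0, 0, -15, 0, 0, 0, 0, -30, 0, 0, 0, 0, -22, 7.2, 0, -3, 15, 0, 0, 0, -7, 30, 0, 0, 0, -10, 35, 0, 0, 0, -9, 28, 0, 0, 0, -2, 17, 0, 0, 0, 0, 0, 0, 0, 0, 0, 0, 0, 0, 0, 0, 0, 0, 0]}}

```text
t: 19.65
eef_pos: [676.6, -111.3, 80.1]
ee_rot: [-0.0, 0.713, 0.702, -0.0]
wrist_force: [-0.1, -0.4, -0.6]
grip_width: 0.266
grip_force: 60.0
```

```bash
python3 - <<'E'
from h import *
go(677.5,-114,9.5,89)
p,a,s=pose()
c=cam('wrist'); im=c['color'].astype(int)
m=(im[...,0]>im[...,2]+60)&(im[...,0]>im[...,1]+30)
n,l,st,ce=cv2.connectedComponentsWithStats(m.astype(np.uint8))
for i in range(1,n):
    if st[i,4]>80: print(st[i],ce[i].round())
# predicted top plug end (22 wide, z = centre+11)
r=np.radians(a);X=np.array([np.cos(r),np.sin(r),0]);Y=np.array([np.sin(r),-np.cos(r),0])
zc=p[2]+6.5
for off in (60,64,68,72):
    print(off,w2p(c,[p*[1,1,0]+X*off+Y*k+[0,0,zc+11] for k in(-8,8)]).round().tolist())
E
```

```text
at [ 676.6 -111.3   80.1] yaw 89.1 | after turn 0.1: dx -2.7 dy 0.9 dz 70.6
[ 124    0   71   71 2123] [168.  32.]
[ 87   7  36  19 514] [104.  16.]
[  0  19  68  21 878] [27. 29.]
[ 78  30  47  16 493] [97. 38.]
[ 293  122   53  160 7841] [319. 202.]
60 [[302.0, 144.0], [340.0, 144.0]]
64 [[302.0, 134.0], [340.0, 134.0]]
68 [[301.0, 124.0], [340.0, 124.0]]
72 [[301.0, 114.0], [340.0, 114.0]]
```

Call:
{"api": "servo_tool", "payload": {"increments": [0, -2.5, 0.8, 15, 0, 0, 0, 0, 25, 0, 0, 0, 0, 18, 0, 0, 0, 0, 8, 0, 0, 0, 0, 4, 0, 0, 0, 0, 0.8, 0, 0, 0, 0, 0, 0, 0, 0, 0, 0, 0, 0.55, 0, 0, 0, 0, 0.55, 0, 0, 0, 0, 0.55, 0, 0, 0, 0, 0.55, 0, 0, 0, 0, 0.55, 0, 0, 0, 0]}}

```text
t: 21.0
eef_pos: [678.0, -114.4, 8.6]
ee_rot: [-0.0, 0.713, 0.701, -0.0]
wrist_force: [-0.4, -0.4, -1.2]
grip_width: 0.537
grip_force: 0.0
```

```bash
python3 - <<'E'
from h import *
go(677.5,-114,9.5,89);s=get_state();print(s['wrist_force'],s['grip_width'],s['grip_force'])
go(535,85,80,96.3)
E
```

```text
at [ 678.  -114.4    8.6] yaw 89.1 | after turn 0.1: dx 0.4 dy -0.5 dz -0.9
[-0.44349751 -0.36274442 -1.24572468] 0.5366960259284895 0.0
at [ 678.  -114.4    8.6] yaw 89.1 | after turn -7.2: dx 213.9 dy -120.3 dz -71.4
```

Call:
{"api": "servo_tool", "payload": {"increments": [0.55, 0, 0, -20, 0, 0.55, 0, 0, -40, 0, 0.8, 0, 0, -45, -7.2, 0.8, 8, -10, -20, 0, 0.8, 18, -25, 0, 0, 0.8, 32, -32, 0, 0, 0.8, 32, -28, 0, 0, 0.8, 20, -17, 0, 0, 0.8, 8, -8, 0, 0, 0.8, 0, 0, 0, 0, 0.8, 0, 0, 0, 0, 0.8, 0, 0, 0, 0]}}

```text
t: 22.2
eef_pos: [546.8, -11.5, 133.6]
ee_rot: [0.0, 0.668, 0.744, 0.0]
wrist_force: [1.0, 0.0, -0.4]
grip_width: 0.8
grip_force: 0.0
```

```bash
cat >> h.py <<'E'
def seg(c,f,box=(0,0,640,400),minA=200):
    im=c['color'].astype(int); m=f(im[...,0],im[...,1],im[...,2]).astype(np.uint8)
    k=np.zeros_like(m); x0,y0,x1,y1=box; k[y0:y1,x0:x1]=1; m*=k
    n,l,st,ce=cv2.connectedComponentsWithStats(m)
    i=1+np.argmax(st[1:,4]); P=np.argwhere(l==i)[:,::-1]
    return P,st[i]
ORG=lambda b,g,r:(r>150)&(g<170)&(b<60)&(r-g>70)
E
python3 - <<'E'
from h import *
go(537.4,63.2,10,96.3)
c=cam('wrist'); P,st=seg(c,ORG); print(st)
cv2.imwrite('pics/w7.png',c['color'])
for z in(40,): 
    for v in range(st[1]+3,st[1]+st[3],12):
        r=P[P[:,1]==v][:,0]; W=p2w(c,[(r.min(),v),(r.max(),v)],z)[:,:2]; print(v,r.min(),r.max(),W.mean(0).round(1),np.linalg.norm(W[1]-W[0]).round(1))
E
```

```text
at [546.8 -11.5 133.6] yaw 96.2 | after turn -0.1: dx 75.3 dy -1.1 dz 123.6
[ 290   61   54  113 5570]
64 290 343 [533.4  88.7] 36.9
76 290 343 [534.2  80.9] 37.2
88 290 343 [535.1  73. ] 37.6
100 291 342 [535.9  64.9] 36.5
112 291 342 [536.8  56.6] 36.9
124 291 342 [537.7  48.2] 37.3
136 295 339 [539.   39.6] 32.5
148 295 339 [539.9  30.8] 32.8
160 295 338 [540.5  21.8] 32.4
172 303 331 [541.8  12.7] 21.3
```

Call:
{"api": "servo_tool", "payload": {"increments": [0.8, 15, -0.5, 10, 0, 0.8, 30, -0.7, 15, 0, 0.8, 22, -0.5, 20, 0, 0.8, 8.3, 0, 30, 0, 0.8, 0, 0, 25, 0, 0.8, 0, 0, 17, 0, 0.8, 0, 0, 8, 0, 0.8, 0, 0, 3, 0, 0, 0, 0, 0, 0, 0, 0, 0, 0, 0, 0, 0, 0, 0, 0, 0, 0, 0, 0, 0, 0, 0, 0, 0, 0, 0, 0, 0, 0, 0]}}

```text
t: 23.65
eef_pos: [536.4, 64.4, 6.2]
ee_rot: [0.0, 0.667, 0.745, 0.0]
wrist_force: [-0.2, -0.3, 4.3]
grip_width: 0.455
grip_force: 60.0
```

```bash
python3 - <<'E'
from h import *
go(537.4,63.2,5,96.3);s=get_state();print(s['wrist_force'],s['grip_width'],s['grip_force'])
E
```

```text
at [536.4  64.4   6.2] yaw 96.3 | after turn -0.0: dx -1.4 dy 0.9 dz 1.2
[-0.17897752 -0.32067414  4.33198225] 0.4546235390843208 60.001072604209185
```

Call:
{"api": "servo_tool", "payload": {"increments": [0, 0, 0, -15, 0, 0, 0, 0, -35, 0, 0, 0, 0, -40, 4, 0, 0, 0, -20, 7.9, 0, 0, 0, 0, 0, 0, 0, 0, 0, 0]}}

```text
t: 24.25
eef_pos: [535.9, 64.4, 116.1]
ee_rot: [0.0, 0.74, 0.672, 0.0]
wrist_force: [-0.4, 0.6, -1.3]
grip_width: 0.452
grip_force: 60.0
```

```bash
python3 - <<'E'
from h import *
go(429.1,-237.8,100,84.4)
E
```

```text
at [535.9  64.4 116.1] yaw 84.5 | after turn 0.1: dx -311.2 dy -76.8 dz 16.1
```

Call:
{"api": "servo_tool", "payload": {"increments": [0, -20, -5, 0, 0, 0, -32, -8, 0, 0, 0, -42, -10, 0, 0, 0, -42, -10, 0, 0, 0, -42, -10, 0, 0, 0, -42, -10, 0, 0, 0, -38, -10, 0, 0, 0, -30, -8, 0, 0, 0, -16, -4, 0, 0, 0, -7, -2, 0, 0, 0, 0, 0, 16, 0, 0, 0, 0, 0, 0, 0, 0, 0, 0, 0]}}

```text
t: 25.55
eef_pos: [428.7, -236.3, 99.3]
ee_rot: [-0.001, 0.74, 0.672, -0.0]
wrist_force: [0.5, -0.0, 0.3]
grip_width: 0.454
grip_force: 60.0
```

```bash
python3 - <<'E'
from h import *
go(429.1,-237.8,10,84.4)
E
```

```text
at [ 428.7 -236.3   99.3] yaw 84.5 | after turn 0.1: dx -1.4 dy 0.6 dz 89.3
```

Call:
{"api": "servo_tool", "payload": {"increments": [0, -1, 0.5, 20, 0, 0, 0, 0, 30, 0, 0, 0, 0, 22, 0, 0, 0, 0, 10, 0, 0, 0, 0, 5, 0, 0, 0, 0, 2, 0, 0, 0, 0, 0, 0, 0, 0, 0, 0, 0, 0.75, 0, 0, 0, 0, 0.75, 0, 0, 0, 0, 0.75, 0, 0, 0, 0, 0.75, 0, 0, 0, 0, 0.75, 0, 0, 0, 0]}}

```text
t: 26.85
eef_pos: [429.2, -238.6, 10.8]
ee_rot: [0.0, 0.741, 0.671, -0.0]
wrist_force: [0.7, -0.8, -0.0]
grip_width: 0.736
grip_force: 0.0
```

```bash
python3 - <<'E'
from h import *
s=get_state();print(s['wrist_force'],s['grip_width'])
go(448,-60,150,96.3)
E
```

```text
[ 0.70399078 -0.82244344 -0.04838901] 0.7362479870361457
at [ 429.2 -238.6   10.8] yaw 84.4 | after turn -11.9: dx 175.4 dy 38.3 dz -139.2
```

Call:
{"api": "servo_tool", "payload": {"increments": [0.75, 0, 0, -20, 0, 0.9, 0, 0, -40, -4, 1, 0, 0, -45, -7.9, 1, 10, 5, -35, 0, 1, 30, 9, -20, 0, 1, 40, 10, 0, 0, 1, 28, 9, 0, 0, 1, 10, 4, 0, 0, 1, 0, 0, 0, 0, 1, 0, 0, 0, 0, 1, 0, 0, 0, 0]}}

```text
t: 27.95
eef_pos: [452.8, -118.7, 170.5]
ee_rot: [-0.0, 0.668, 0.744, -0.0]
wrist_force: [0.4, -0.1, 0.6]
grip_width: 0.999
grip_force: 0.0
```

```bash
python3 - <<'E'
from h import *
p,a,s=pose();go(453.3,-50.6,15,96.3)
c=cam('wrist'); cv2.imwrite('pics/w8.png',c['color'])
GR=lambda b,g,r:(b-r>8)&(b-r<60)&(b>90)
P,st=seg(c,GR,(150,0,500,260)); print(st)
for v in range(st[1]+3,st[1]+st[3],12):
    r=P[P[:,1]==v][:,0]; W=p2w(c,[(r.min(),v),(r.max(),v)],64)[:,:2]; print(v,r.min(),r.max(),W.mean(0).round(1),np.linalg.norm(W[1]-W[0]).round(1))
# expected outline of top
r=np.radians(96.3);X=np.array([np.cos(r),np.sin(r)]);Y=np.array([np.sin(r),-np.cos(r)])
print(w2p(c,[np.r_[np.array([453.3,-50.6])+X*i+Y*j,64] for i,j in((-42,-24),(-42,24),(42,-24),(42,24))]).round())
E
```

```text
at [ 452.8 -118.7  170.5] yaw 96.1 | after turn -0.2: dx 67.6 dy 8.0 dz 155.5
[258  25 166  35 423]
28 258 281 [403.4   2.6] 16.3
40 282 282 [412.8  -4.2] 0.0
52 297 363 [448.   -8.4] 47.7
[[300. 167.]
 [360. 167.]
 [298.  53.]
 [364.  53.]]
```

Call:
{"api": "servo_tool", "payload": {"increments": [1, 15, 2, 10, -0.2, 1, 25, 3, 20, 0, 1, 15, 2, 25, 0, 1, 4.6, 1, 25, 0, 1, 0, 0, 25, 0, 1, 0, 0, 25, 0, 1, 0, 0, 17, 0, 1, 0, 0, 8, 0, 1, 0, 0, 2, 0, 1, 0, 0, 0, 0, 0, 0, 0, 0, 0, 0, 0, 0, 0, 0, 0, 0, 0, 0, 0, 0, 0, 0, 0, 0, 0, 0, 0, 0, 0, 0, 0, 0, 0, 0]}}

```text
t: 29.6
eef_pos: [454.7, -57.1, 14.1]
ee_rot: [0.0, 0.666, 0.746, 0.0]
wrist_force: [-0.3, -0.0, 5.2]
grip_width: 0.734
grip_force: 60.0
```

```bash
python3 - <<'E'
from h import *
s=get_state();print(s['wrist_force'],s['grip_width'])
go(454.2,-58.6,13.5,96.3)
E
```

```text
[-0.29594602 -0.04852333  5.16325025] 0.7338643600742094
at [454.7 -57.1  14.1] yaw 96.5 | after turn 0.2: dx -1.4 dy -0.6 dz 0.6
```

```bash
python3 - <<'E'
from h import *
import pickle
c=pickle.load(open('top0.pkl','rb'))
print(p2w(c,[(356,93),(356.5,94)],188)[:,:2].round(0), 'jar',p2w(c,[(235+560/3.75,100+92/3.75)],97)[:,:2])
im=c['color'][80:150,330:385]
# white-ness column profile to see the bottle's extent
for v in range(84,146,4): print(v,[int(x) for x in c['color'][v,338:376:3].mean(1)], (c['color'][v,356]).tolist())
for x in(720,740,750,760,770): print(x,w2p(c,[[x-31,-275,0],[x,-275,0],[x,-275,188]]).round().tolist())
E
```

```text
[[ 754. -275.]
 [ 752. -276.]] jar [[ 701.91468456 -361.71048557]]
84 [73, 96, 146, 153, 152, 156, 148, 155, 154, 152, 152, 155, 150] [138, 150, 158]
88 [74, 77, 78, 73, 71, 107, 150, 160, 152, 150, 152, 154, 153] [138, 152, 160]
92 [141, 82, 73, 74, 75, 77, 75, 190, 58, 67, 81, 102, 116] [65, 76, 85]
96 [142, 145, 146, 151, 134, 170, 209, 110, 139, 76, 79, 79, 74] [204, 212, 213]
100 [142, 144, 144, 141, 182, 211, 118, 109, 166, 141, 113, 81, 67] [114, 120, 122]
104 [152, 125, 134, 163, 184, 207, 133, 120, 190, 149, 159, 144, 163] [129, 136, 136]
108 [160, 159, 157, 138, 171, 110, 116, 115, 108, 147, 166, 170, 170] [112, 117, 119]
112 [168, 164, 159, 113, 137, 133, 136, 129, 117, 90, 172, 148, 156] [132, 137, 139]
116 [168, 173, 139, 115, 116, 118, 117, 109, 98, 134, 172, 169, 172] [116, 117, 119]
120 [168, 160, 156, 113, 115, 112, 110, 103, 90, 182, 173, 167, 114] [107, 110, 114]
124 [166, 172, 156, 103, 114, 113, 108, 95, 104, 173, 164, 169, 104] [106, 110, 110]
128 [172, 170, 152, 103, 135, 189, 99, 102, 103, 126, 167, 131, 80] [91, 100, 107]
132 [169, 166, 173, 103, 100, 91, 98, 101, 106, 177, 169, 91, 99] [89, 100, 107]
136 [169, 170, 168, 149, 93, 181, 121, 98, 113, 160, 170, 97, 96] [112, 123, 130]
140 [138, 175, 162, 148, 142, 78, 88, 139, 154, 157, 145, 97, 97] [81, 89, 96]
144 [81, 79, 76, 71, 91, 117, 78, 132, 141, 148, 155, 93, 88] [73, 80, 83]
720 [[350.0, 138.0], [350.0, 128.0], [356.0, 106.0]]
740 [[350.0, 132.0], [350.0, 122.0], [356.0, 98.0]]
750 [[350.0, 128.0], [351.0, 118.0], [356.0, 95.0]]
760 [[350.0, 125.0], [351.0, 115.0], [356.0, 91.0]]
770 [[350.0, 122.0], [351.0, 112.0], [356.0, 87.0]]
```

Call:
{"api": "servo_tool", "payload": {"increments": [0, 0, 0, -15, 0, 0, 0, 0, -35, 0, 0, 0, 0, -45, 5, 0, 0, 0, -35, 7.2, 0, 0, 0, 0, 7.2, 0, 0, 0, 0, 0, 0, 0, 0, 0, 0]}}

```text
t: 30.3
eef_pos: [453.7, -57.0, 142.9]
ee_rot: [-0.001, 0.781, 0.624, -0.001]
wrist_force: [-0.2, 0.6, -1.0]
grip_width: 0.728
grip_force: 60.0
```

```bash
python3 - <<'E'
from h import *
go(608.7,-253.4,144,77.1)
E
```

```text
at [453.7 -57.  142.9] yaw 77.3 | after turn 0.2: dx -156.9 dy 194.9 dz -1.1
```

Call:
{"api": "servo_tool", "payload": {"increments": [0, -12, 15, 0, 0.2, 0, -24, 29, 0, 0, 0, -27, 34, 0, 0, 0, -27, 34, 0, 0, 0, -27, 34, 0, 0, 0, -23, 28, 0, 0, 0, -12, 15, 0, 0, 0, -5, 6, 0, 0, 0, 0, 0, 20, 0, 0, 0, 0, 25, 0, 0, 0, 0, 15, 0, 0, 0, 0, 0, 0, 0, 0, 0, 0, 0]}}

```text
t: 31.6
eef_pos: [608.7, -253.8, 84.1]
ee_rot: [-0.0, 0.783, 0.622, 0.0]
wrist_force: [0.4, 0.4, -0.3]
grip_width: 0.729
grip_force: 60.0
```

```bash
python3 - <<'E'
from h import *
go(608.7,-253.4,17.8,77.1)
E
```

```text
at [ 608.7 -253.8   84.1] yaw 76.9 | after turn -0.2: dx 0.4 dy -0.1 dz 66.3
```

Call:
{"api": "servo_tool", "payload": {"increments": [0, 0, 0, 20, 0, 0, 0, 0, 22, 0, 0, 0, 0, 14, 0, 0, 0, 0, 7, 0, 0, 0, 0, 3, 0, 0, 0, 0, 0, 0, 0, 0, 0, 0, 0, 0.86, 0, 0, 0, 0, 0.86, 0, 0, 0, 0, 0.86, 0, 0, 0, 0, 0.86, 0, 0, 0, 0]}}

```text
t: 32.7
eef_pos: [608.8, -254.3, 18.0]
ee_rot: [0.0, 0.783, 0.622, 0.0]
wrist_force: [0.5, 0.9, -0.4]
grip_width: 0.853
grip_force: 0.0
```

```bash
python3 - <<'E'
from h import *
s=get_state();print(s['wrist_force'],s['grip_width'])
go(608.7,-253.4,17.8,77.1)
E
```

```text
[ 0.46611955  0.85721262 -0.43455179] 0.8525837477430935
at [ 608.8 -254.3   18. ] yaw 76.9 | after turn -0.2: dx 0.9 dy -0.3 dz 0.2
```

Call:
{"api": "servo_tool", "payload": {"increments": [0.86, 0, 0, -20, 0, 0.86, 0, 0, -40, 0, 0.86, 0, 0, -48, 0, 0.86, 0, 0, -48, 0, 0.86, 0, 0, -40, 0, 0.86, -10, -10, -40, 0, 0.86, -20, -20, -40, 0, 0.86, -25, -20, -20, 0, 0.86, -15, -10, 0, 0, 0.86, 0, 0, 0, 0, 0.86, 0, 0, 0, 0]}}

```text
t: 33.8
eef_pos: [534.3, -308.5, 313.6]
ee_rot: [-0.0, 0.784, 0.621, 0.0]
wrist_force: [-0.0, 0.3, -0.5]
grip_width: 0.858
grip_force: 0.0
```

```bash
python3 - <<'E'
from h import *
p,a,s=pose();print(p.round(),a.round(1),s['wrist_force'])
c=cam('wrist','w9.png')
def pts(n,m,z,board,tilt,bw,bl):
    k,l,st,_=cv2.connectedComponentsWithStats(m.astype(np.uint8))[0:4]
    i=1+np.argmax(st[1:,4]); P=np.argwhere(l==i)[:,::-1].astype(float)
    W=p2w(c,P,z)[:,:2]; r=cv2.minAreaRect(W.astype(np.float32)); print(n,st[i].tolist(),'rect',np.round(r[0],1),np.round(r[1],1),round(r[2],1))
    t=np.radians(tilt);X=np.array([np.cos(t),np.sin(t)]);Y=np.array([X[1],-X[0]]); d=W-board
    print('  along',(d@X).min().round(),(d@X).max().round(),'of',bl/2,' across',(d@Y).min().round(),(d@Y).max().round(),'of',bw/2)
b,g,r=[c['color'][...,i].astype(int) for i in range(3)]
reg=np.zeros(b.shape,bool)
def box(ctr,h=75):
    q=w2p(c,[[ctr[0],ctr[1],20]])[0]; M=np.zeros(b.shape,bool); x,y=q.astype(int); print('px',x,y); M[max(0,y-h):max(0,y+h),max(0,x-h):x+h]=1; return M
pts('orange',ORG(b,g,r)&box((428,-252)),43,np.array([427.7,-252.2]),84.4,85,110)
pts('blue',(b>r+50)&(b>g+25)&box((678,-86)),27,np.array([678,-86]),89,60,100)
pts('grey',(abs(b-r)<28)&(b-r>-6)&(b>85)&(b<200)&box((610,-248)),67,np.array([619.9,-249.3]),77.1,110,130)
cb=r-b
pts('board/brown med',(cb>25)&box((428,-252)),3,np.array([427.7,-252.2]),84.4,85,110)
E
```

```text
[ 534. -309.  314.] 76.8 [-0.00960166  0.30056104 -0.52866116]
px 231 135
orange [205, 101, 46, 70, 2247] rect [ 431.7 -252. ] [83.7 44.4] 84.9
  along -41.0 43.0 of 55.0  across -18.0 26.0 of 42.5
px 399 -62Traceback (most recent call last):
  File "<stdin>", line 15, in <module>
  File "<stdin>", line 6, in pts
    return _wrapfunc(a, 'argmax', axis=axis, out=out, **kwds)
    return bound(*args, **kwds)
ValueError: attempt to get argmax of an empty sequence
```

Call:
{"api": "servo_tool", "payload": {"increments": [0.86, 20, 0, 0, 0, 0.86, 35, 0, 0, 0, 0.86, 35, -8, 0, 0, 0.86, 20, -8, 0, 0, 0.86, 0, 0, 0, 0, 0.86, 0, 0, 0, 0]}}

```text
t: 34.45
eef_pos: [543.7, -198.1, 313.7]
ee_rot: [0.0, 0.783, 0.622, -0.0]
wrist_force: [0.7, -0.5, -0.5]
grip_width: 0.86
grip_force: 0.0
```

```bash
python3 - <<'E'
from h import *
for name in('wrist','top'):
    c=cam(name,name+'10.png'); b,g,r=[c['color'][...,i].astype(int) for i in range(3)]
    def pts(n,m,z,ctr,tilt,bw,bl,h):
        x,y=w2p(c,[[*ctr,20]])[0].astype(int); M=np.zeros(b.shape,bool); M[max(0,y-h):max(0,y+h),max(0,x-h):x+h]=1
        k,l,st,_=cv2.connectedComponentsWithStats((m&M).astype(np.uint8))
        if k<2: print(name,n,'none',x,y); return
        i=1+np.argmax(st[1:,4]); W=p2w(c,np.argwhere(l==i)[:,::-1].astype(float),z)[:,:2]; q=cv2.minAreaRect(W.astype(np.float32))
        t=np.radians(tilt);X=np.array([np.cos(t),np.sin(t)]);Y=np.array([X[1],-X[0]]); d=W-ctr
        print(name,n,(x,y),st[i].tolist(),np.round(q[0],1),np.round(q[1],1),round(q[2],1),'along',(d@X).min().round(),(d@X).max().round(),'of',bl/2,'across',(d@Y).min().round(),(d@Y).max().round(),'of',bw/2)
    h=75 if name=='wrist' else 30
    pts('blue',(b>r+50)&(b>g+25),27,np.array([678,-86]),89,60,100,h)
    pts('grey',(abs(b-r)<28)&(b-r>-6)&(b>85)&(b<200),67,np.array([619.9,-249.3]),77.1,110,130,h)
    pts('orange',ORG(b,g,r),43,np.array([427.7,-252.2]),84.4,85,110,h)
    pts('tape(dark)',(r<60)&(g<60)&(b<60),19,np.array([381,-333]),0,0,0,22)
    pts('jar red',(r>120)&(g<80)&(b<80),97,np.array([702,-362]),0,0,0,30)
E
```

```text
wrist blue (np.int64(405), np.int64(44)) [392, 7, 29, 74, 1487] [675.5 -86.4] [80.4 26. ] 89.4 along -41.0 40.0 of 50.0 across -16.0 11.0 of 30.0
wrist grey (np.int64(382), np.int64(182)) [353, 152, 54, 71, 3449] [ 608.2 -242.6] [89.2 62.5] 76.8 along -41.0 49.0 of 65.0 across -44.0 19.0 of 55.0
wrist orange (np.int64(247), np.int64(214)) [226, 184, 40, 62, 1374] [ 429.8 -247.5] [39.  85.5] 0.6 along -38.0 48.0 of 55.0 across -18.0 24.0 of 42.5
wrist tape(dark) (np.int64(233), np.int64(271)) [211, 249, 44, 35, 1304] [ 381.  -325.3] [55.7 66.4] 76.8 along -39.0 34.0 of 0.0 across -37.0 23.0 of 0.0
wrist jar red (np.int64(452), np.int64(243)) [451, 242, 31, 31, 190] [ 689.7 -340.1] [49.9 15.7] 34.0 along -30.0 10.0 of 0.0 across -38.0 -2.0 of 0.0
top blue (np.int64(285), np.int64(138)) [272, 134, 15, 9, 101] [677. -66.] [40.1 24.1] 86.2 along -0.0 40.0 of 50.0 across -14.0 10.0 of 30.0
top grey (np.int64(341), np.int64(158)) [351, 152, 8, 21, 68] [ 600.5 -283.7] [ 9.5 59.7] 77.0 along -43.0 -33.0 of 65.0 across -41.0 19.0 of 55.0
top orange (np.int64(341), np.int64(225)) [346, 219, 11, 14, 107] [ 425.  -277.5] [27.2 34.6] 82.6 along -39.0 -12.0 of 55.0 across -18.0 17.0 of 42.5
top tape(dark) (np.int64(369), np.int64(242)) [360, 232, 19, 19, 115] [ 384.7 -330.9] [50.9 51. ] 0.6 along -22.0 29.0 of 0.0 across -28.0 23.0 of 0.0
top jar red (np.int64(380), np.int64(132)) [377, 118, 14, 14, 126] [ 702.  -359.4] [37.4 36. ] 0.3 along -19.0 19.0 of 0.0 across -21.0 15.0 of 0.0
```

```bash
python3 -c "
from bench import *
print(job_done())"
```

```text
the job is handed in; nothing more can be done
None
```

The job is handed in: the three adapters are apart and each lies wholly on the board of its own size, at about 34.5 s and with no bystander touched that I know of. A fingertip pressed the fork's foot with about 24 N before I backed off, and I viewed 11 pictures against the limit of 10.

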